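Reset the line interlock with the button pair

ROBOT

A 6-joint arm with a two-finger parallel gripper is mounted at the origin on a cart in front of the work surface, level with it; the furniture and walls round the work are solid. World frame = base frame: x ahead of the robot, y to its left, z up, the work surface at z = 0. Lengths are in m, angles in rad, forces in N, time in s.
With the tool pointing down it reaches from about 0.275 to 0.725 m from the base axis. Payload 5.6 kg.
Tool frame: the origin (TCP) lies midway between the tips of the shut fingers; the grasp point (between the pads) lies 19 mm behind it; y points along the fingers, z is the direction in which the jaws open and shut, and the axes are right-handed (so a half turn about y gives the same grasp; the last joint's range is limited). The gripper opens to 85 mm and grips with 20 to 120 N. Pads are 22 mm wide; open, the fingers measure 114 mm over their backs; the gripper's body (76 mm by 85 mm) begins 54 mm behind the grasp point. The pads swing forward as they close: fully open they stand 13 mm farther back than shut.
Start: joints at [1.517, 0.255, 0.108, 0, -1.424, -0.285], TCP at [0.183, 0.519, 0.231] pointing down, gripper open.
Joint ranges: [-2.95, 2.95], [-1.21, 1.97], [-1.09, 1.5], [-2.87, 1.71], [-2.94, -0.07], [-3.05, 3.05]. Speed limits (rad/s): [2.57, 2.57, 3.14, 3.14, 3.14, 3.14].

INTERFACE

Orientations are given as a unit quaternion [w, x, y, z].
In Python, from plant import bot gives the robot as it stands. Calls block until the motion is done:
- bot.move_to(position, orientation): joint-space move of the TCP to a pose.
- bot.move_straight(position, orientation=None, feed=0.15): straight line of the TCP; orientation=None keeps the orientation; feed is the mean speed in m/s.
- bot.set_joints(angles): joint-space move.
- bot.move_gripper(opening): finger opening in m; the grip force is fixed at half the most; returns when the fingers have stopped.
- bot.pause(seconds).
- bot.solve_ik(position, orientation): joint angles nearest the present ones, or None.
- bot.snapshot(name): name is "scene" or "top" or "wrist"; returns a dict with "color" (420x560x3 uint8, red, green, blue), "camera_matrix" (3x3 intrinsics, pixels), "view" (4x4, takes a point from world to camera coordinates). Camera axes: x right, y down, z forward; pixel columns grow to the right and rows downward; lengths in m; the calibration is good to about 2 mm. The wrist camera is an equidistant fisheye: a pixel r from the principal point sees the ray r / f radians off the axis. A picture is of the moment at which its call begins. There is no depth.
A pose or a line that the arm cannot do raises bot.PlanningError and nothing moves.
- bot.sign_off(): hands the job in, once; it reports no verdict.
Trained networks look in a picture, given as the dict that the camera call returned (one of the last four; its "shot" number tells which), for a name from the list of things; names that differ only in an ending like _2 or _b are one class to them, and where a whole thing is asked for, a point or a joint stands for the part that bears it (a point fixed in the world has none). Each returns a list of dicts, best first, with "conf" (0 to 1); they miss things now and then, are a little off and sometimes report something else, mostly with a low value. They report only what shows in the picture. A call takes as long as a camera call.
- bot.masks_of(name, picture): "pixels" (420x560 bool, what is visible of it) and "bbox" ([centre column, centre row, width, height] as shares, 0 to 1, of the picture: columns of its width, rows of its height, round what is visible of it).
- bot.tip_of(name, picture): "location" ([column, row] as shares, 0 to 1, of the picture: columns of its width, rows of its height: a listed point, or the origin of a listed thing).
Readings, each from a call of its own:
- bot.read_time_s(): time.
- bot.read_joints(): joint angles.
- bot.read_qd(): joint speeds.
- bot.read_joint_efforts(): joint torques, N m.
- bot.read_tool_pos(): TCP position.
- bot.read_tool_rot(): TCP orientation.
- bot.read_contact_force(): force on the tool from outside, world axes, zero at the start.
- bot.read_wrist_torque(): the same for the moment, N m.
- bot.read_width(): finger opening in m.
Only numpy, scipy, OpenCV 4.12 (cv2) and the standard library are available. Lean on these libraries where they do the work, as an engineer would, in place of code of your own. Each camera call takes 0.05 s, during which the arm holds its last target.

TASK

Reset the line interlock: push the yellow guard cover on the console all the way back to uncover the two green buttons, then press both buttons fully down together, one with each fingertip, and keep both down for two full seconds before letting them come up. Only push and press, grasp nothing; leave the guard open, never press one green button alone, and leave the things lying round the console where they are.

Things in the scene. Friction and masses are not known exactly. Their poses are not given: they have to be found in the camera images.
- console: Grey reset console fixed to the worktop, 206 x 166 mm (own x by y). Origin: centre of its underside; own z up, own x from its front to its back (the way the guard opens), own y to its left. Flat top 40 mm up, 47 mm high rails along the left and right edges. Under the guard stand two green buttons at own (-45, +35) and (-45, -35) mm.
- guard (a joint): How far the yellow guard cover has slid back, in m: 0 closed (over both buttons), 0.065 fully back at its stop. It slides along the console's own x with slight friction (about 1.5 N), stays where it is left, has no spring and may stand partly open at the start.
- guard_front (a point): Point to push on: on the upright front face (22 mm high) of the yellow guard, mid-width, 12 mm below the guard's top, 75 mm above the worktop, 13 mm above the button tops. The guard is a hood 100 mm long (own x), 132 wide, closed at front, sides and top. Shut, this face is at console own x = -72 mm; fully back at -7 mm, 38 mm behind the button centres.
- reset_left (a joint): Travel of the left green button in m: 0 up, 0.006 fully down. Moves straight down, springs back up by itself, about 4 N to hold fully down.
- reset_right (a joint): Travel of the right green button, the same as the left one.
- reset_left_top (a point): Centre of the top of the left (own +y) green button, 62 mm above the worktop when up: a flat round cap 32 mm across, standing 10 mm proud of a dark collar 48 mm across. The two button centres are 70 mm apart along the console's own y. Covered while the guard is shut.
- reset_right_top (a point): Centre of the top of the right (own -y) green button, the same as the left.
- pot: Sample pot with a blue screw lid, 50 mm across and 66 mm high, standing loose to the left of the console. Origin at the centre of its underside. To be left alone.
- padlock: Red lock-out padlock lying flat and loose to the right of the console, 76 x 38 x 20 mm. Origin at the centre of its underside. To be left alone.
- wand: Red metal-detector test stick lying flat and loose to the right of the console, 22 x 150 x 9 mm. Origin at the centre of its underside. To be left alone.

How it is judged:
On the way, in this order (a step that is already met when the one before it is completed fails the run):
1. the guard is pushed fully back (value of joint guard above 0.057 m), for 0.2 s.
2. both green buttons are held fully down together for two seconds, with the guard open (value of joint each of reset_left, reset_right above 0.0048 m and value of joint guard above 0.05 m), for 2 s.
3. both buttons are let up again (value of joint each of reset_left, reset_right below 0.001 m), for 0.2 s.
At the end, for the whole second after the job is handed in: The guard stands open (slid back more than 57 of its 65 mm), both green buttons were held down (more than 4.8 of 6 mm) together for 2 s and are up again (under 1 mm), and pot, padlock and test stick are within 15 mm of where they stood (all of step 3 and value of joint guard above 0.057 m and distance of each of pot, padlock, wand from where it was at the start of the episode below 0.015 m); the robot touches nothing.
It fails at once if one reset button is pressed down while the other is not pressed ((value of joint reset_left above 0.005 m and value of joint reset_right below 0.0015 m) or (value of joint reset_right above 0.005 m and value of joint reset_left below 0.0015 m)).
It fails at once if the sample pot beside the console is lifted, carried or pushed away (more than 15 mm) (distance of pot from where it was at the start of the episode above 0.015 m).
It fails at once if the padlock beside the console is lifted, carried or pushed away (more than 15 mm) (distance of padlock from where it was at the start of the episode above 0.015 m).
It fails at once if the test stick beside the console is lifted, carried or pushed away (more than 15 mm) (distance of wand from where it was at the start of the episode above 0.015 m).
It also fails if it takes over 48 s, if anything falls off the work surface, if the arm or the gripper's body presses on something with over 40 N, if the wrist force passes 120 N, or if a joint passes its speed limit or range.

## Working session

There is one attempt and no reset: what is moved stays moved. The work goes in short steps, each a Python script; the robot and the scene stay as the last script left them, time stands still between calls to the robot, and variables do not carry over. Pictures are saved under pics/ and viewed, and the job is handed in when it is done.

```bash
ls; mkdir -p pics; python3 - <<'E'
from plant import bot
import cv2
print(bot.read_time_s(),bot.read_tool_pos(),bot.read_tool_rot(),bot.read_width())
for n in ["scene","top"]:
    s=bot.snapshot(n); cv2.imwrite(f"pics/{n}1.png",s["color"][:,:,::-1])
    print(n,s["camera_matrix"].tolist(),s["view"].tolist())
    for k in ["console","guard_front","reset_left_top","reset_right_top","pot","padlock","wand"]:
        print(k,[(round(d["conf"],2),round(d["location"][0]*560,1),round(d["location"][1]*420,1)) for d in bot.tip_of(k,s)[:3]])
E
```

```text
pics
0.0 [0.18256848 0.51827096 0.23039437] [ 0.11932635 -0.1191383  -0.69630274  0.69766022] 0.08533662306576625
scene [[410.71700146219376, 0.0, 281.6407290632269], [0.0, 410.71700146219376, 209.3202066356821], [0.0, 0.0, 1.0]] [[0.8787334232845834, -0.47722656185998535, -0.009076313009967692, -0.49450361493459144], [-0.36774071304822703, -0.664765991436448, -0.6502714391669818, 0.2786087376313926], [0.3042931789727447, 0.5747529776215291, -0.7596477314820648, 0.729008973157039], [0.0, 0.0, 0.0, 1.0]]
console [(0.71, 295.9, 276.9)]
guard_front [(0.72, 261.0, 263.4)]
reset_left_top [(0.46, 291.4, 217.4)]
reset_right_top []
pot [(0.78, 290.8, 215.9)]
padlock [(0.88, 269.7, 362.2)]
wand [(0.62, 260.0, 263.4), (0.58, 363.2, 344.3)]
top [[381.48108728740675, 0.0, 279.73559303474553], [0.0, 381.48108728740675, 207.9775862461231], [0.0, 0.0, 1.0]] [[-0.020951768352014174, -0.9996627208953283, -0.015344961879126047, 0.04762417278429274], [-0.9911056105624239, 0.02278501779524445, -0.13111259159880428, 0.6188499097405661], [0.13141800529078193, 0.01246143716505799, -0.991248717764201, 0.8386916390521687], [0.0, 0.0, 0.0, 1.0]]
console [(0.66, 331.6, 243.9)]
guard_front [(0.98, 328.1, 267.7)]
reset_left_top []
reset_right_top []
pot [(0.7, 270.5, 211.1)]
padlock []
wand [(0.57, 407.4, 224.7), (0.15, 392.6, 294.0)]
```

View pics/scene1.png

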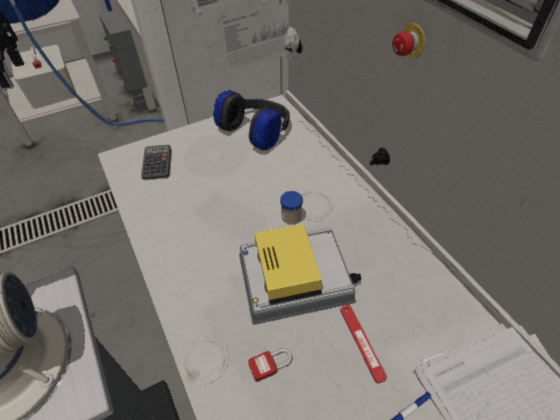

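View pics/top1.png

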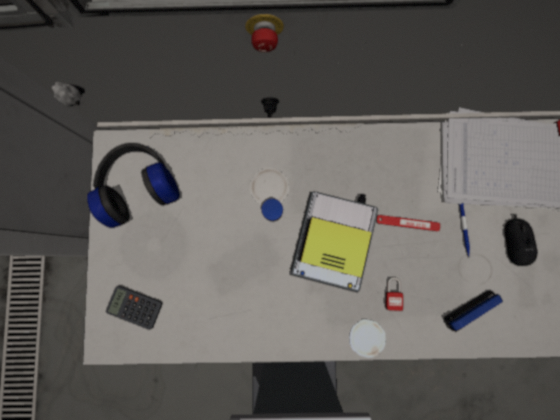

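The console lies around (331, 244) in the top view, yawed slightly, with the guard shut or nearly so. The pot is at (271, 209), the padlock at (395, 297) and the wand at (408, 223). I'll fit the pose against the masks from both views.

```bash
cat > h.py <<'E'
import numpy as np, cv2
from scipy.optimize import minimize
def proj(P,s):
    P=np.atleast_2d(P); V=s["view"];c=P@V[:3,:3].T+V[:3,3];q=c@s["camera_matrix"].T
    return q[:,:2]/q[:,2:]
def unproj(uv,z,s):
    V=s["view"];d=V[:3,:3].T@np.linalg.inv(s["camera_matrix"])@np.array([uv[0],uv[1],1.]);o=-V[:3,:3].T@V[:3,3]
    return o+d*(z-o[2])/d[2]
def c2w(p,P):
    x,y,a=p[:3];P=np.atleast_2d(P);R=np.array([[np.cos(a),-np.sin(a)],[np.sin(a),np.cos(a)]])
    return np.c_[P[:,:2]@R.T+[x,y],P[:,2]]
def box(x0,x1,y,z0,z1): return np.array([[a,b,c] for a in(x0,x1) for b in(-y,y) for c in(z0,z1)])
def hullmask(uv):
    m=np.zeros((420*4,560*4),np.uint8);h=cv2.convexHull(((uv+.5)*4).astype(np.float32))
    cv2.fillConvexPoly(m,np.round(h).astype(np.int32),1)
    return cv2.resize(m.astype(np.float32),(560,420),interpolation=cv2.INTER_AREA)
E
cat > fit.py <<'E'
from h import *
from plant import bot
S=[bot.snapshot(n) for n in("scene","top")]
M=[];
for s in S:
    hsv=cv2.cvtColor(s["color"],cv2.COLOR_RGB2HSV)
    c=bot.masks_of("console",s)[0]; g=bot.masks_of("guard_front",s)[0]
    print(c["conf"],g["conf"],c["pixels"].sum(),g["pixels"].sum())
    M.append((c["pixels"]|g["pixels"],g["pixels"]))
def cost(p):
    e=0
    for s,(u,g) in zip(S,M):
        hc=proj(c2w(p,box(-.103,.103,.083,0,.047)),s); hg=proj(c2w(p,box(-.072+p[3],.028+p[3],.066,.065,.087)),s)
        a=np.maximum(hullmask(hc),hullmask(hg)); e+=np.abs(a-u).sum()+np.abs(hullmask(hg)-g).sum()
    return e
c0=unproj((331.6,243.9),0.0,S[1]);print(c0)
best=None
for a in(-.1,-.25,.1):
    r=minimize(cost,[c0[0],c0[1],a,.01],method="Nelder-Mead",options=dict(initial_simplex=np.array([c0[0],c0[1],a,.01])+np.vstack([np.zeros(4),np.diag([.02,.02,.1,.02])]),xatol=1e-5,fatol=.5))
    print(r.x,r.fun)
    if best is None or r.fun<best.fun:best=r
p=best.x;np.save("pose.npy",p)
for n,s in zip(("scene","top"),S):
    k=4 if n=="top" else 4
    im=cv2.resize(s["color"][:,:,::-1],None,fx=k,fy=k,interpolation=cv2.INTER_CUBIC)
    def poly(P,col):
        cv2.polylines(im,[np.round((proj(c2w(p,P),s)+.5)*k).astype(np.int32)],True,col,1)
    R=lambda x0,x1,y,z:np.array([[x0,-y,z],[x1,-y,z],[x1,y,z],[x0,y,z]])
    poly(R(-.103,.103,.083,.047),(0,0,255));poly(R(-.103,.103,.083,0),(255,0,255));poly(R(-.072+p[3],.028+p[3],.066,.087),(255,0,0))
    for t,z in(("guard_front",.075),):print(n,proj(c2w(p,[[-.072+p[3],0,.075]]),s))
    u=proj(c2w(p,[[0,0,.04]]),s)[0]*k
    cv2.imwrite(f"pics/fit_{n}.png",im[max(0,int(u[1])-280):int(u[1])+280,int(u[0])-350:int(u[0])+350])
for z,k,uv in((0,"pot",(270.5,211.1)),(0,"wand",(407.4,224.7)),(0.01,"padlock",(395,293))):print(k,unproj(uv,z,S[1]))
E
python3 fit.py
```

```text
0.79 0.67 8795 3860
0.97 0.6 6380 3070
[ 0.53612565 -0.08709402  0.        ]
[ 0.54281512 -0.09015037 -0.27375265  0.00621889] 1904.5
[ 0.54290361 -0.08957285 -0.2633023   0.00574601] 1944.375
[ 0.5428272  -0.08966404 -0.27298735  0.00600269] 1907.3125
scene [[260.843762   263.08094937]]
top [[329.94199215 268.97550264]]
pot [0.61811059 0.05698124 0.        ]
wand [ 0.57790216 -0.26953872  0.        ]
padlock [ 0.41971066 -0.22762391  0.01      ]
```

View pics/fit_scene.png

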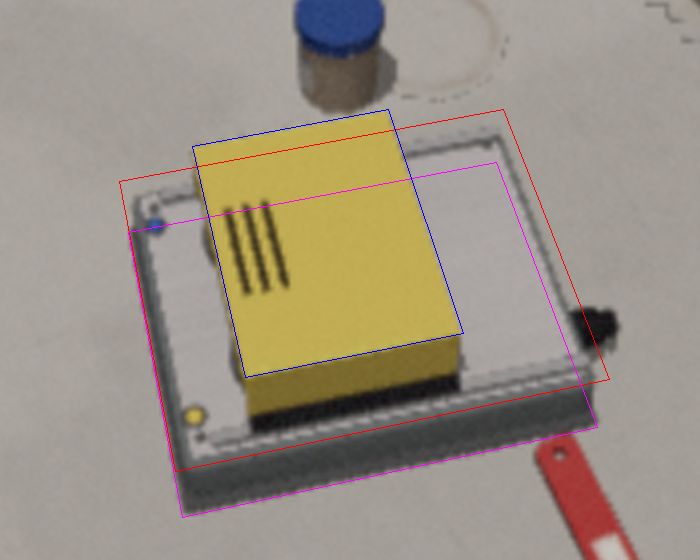

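View pics/fit_top.png

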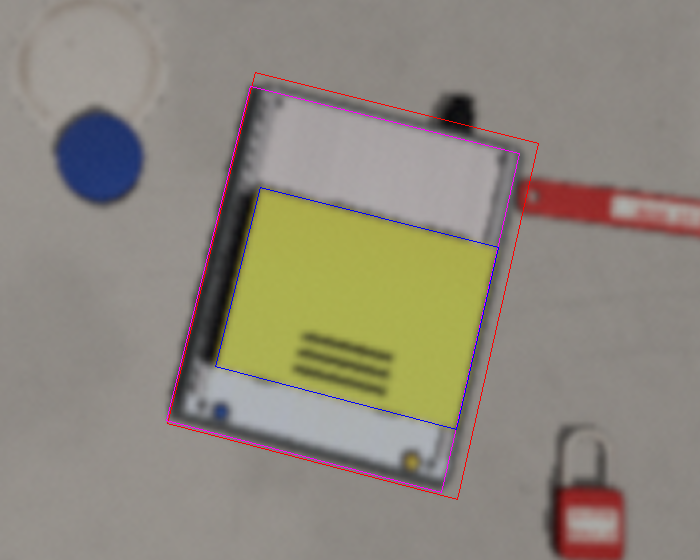

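The guard outline and the base outline (magenta) match in both views. The rails' top outline comes out slightly inside the projection, so the housing seems to taper. I'll refit with an inset parameter.

```bash
sed -e 's/box(-.103,.103,.083,0,.047)),s); hg/np.vstack([box(-.103,.103,.083,0,.003),box(-.103+p[4],.103-p[4],.083-p[4],.003,.047)])),s); hg/' -e 's/,a,.01\]/,a,.01,.005]/g' -e 's/zeros(4),np.diag(\[.02,.02,.1,.02\])/zeros(5),np.diag([.02,.02,.1,.02,.005])/' -e 's/fit_/fitb_/' -e 's/R(-.103,.103,.083,.047)/R(-.103+p[4],.103-p[4],.083-p[4],.047)/' fit.py > fit2.py; python3 fit2.py
python3 - <<'E'
from h import *
from plant import bot
p=np.load("pose.npy");print(p)
t=p[2]
for sgn in(1,-1):
    y=np.array([0,0,-1.]);z=sgn*np.array([-np.sin(t),np.cos(t),0]);x=np.cross(y,z)
    from scipy.spatial.transform import Rotation as Ro
    q=Ro.from_matrix(np.c_[x,y,z]).as_quat()[[3,0,1,2]]
    for P in([-.12,0,.2],[-.12,0,.068],[-.018,0,.068],[-.045,0,.05]):print(sgn,q,P,bot.solve_ik(c2w(p,P)[0],q))
E
```

```text
0.72 0.7 8774 3866
0.95 0.81 6370 3000
[ 0.53612565 -0.08709402  0.        ]
[ 0.54397457 -0.09065233 -0.27020958  0.00466015  0.00700476] 1296.8125
[ 0.54391961 -0.09017388 -0.2740732   0.00533385  0.00678519] 1303.6875
[ 0.54470645 -0.09085133 -0.27305556  0.00412176  0.00906918] 1324.75
scene [[260.72555921 263.28994296]]
top [[330.0926146  269.16190412]]
pot [0.61811059 0.05698124 0.        ]
wand [ 0.57790216 -0.26953872  0.        ]
padlock [ 0.41971066 -0.22762391  0.01      ]
[ 0.54397457 -0.09065233 -0.27020958  0.00466015  0.00700476]
1 [-0.70066307  0.70066307 -0.09524315  0.09524315] [-0.12, 0, 0.2] [ 0.22919264  0.03346284 -0.23550836  0.         -1.30182513 -2.07019855]
1 [-0.70066307  0.70066307 -0.09524315  0.09524315] [-0.12, 0, 0.068] [ 0.22919264  0.14973365 -0.47055735  0.         -0.95050533 -2.07019855]
1 [-0.70066307  0.70066307 -0.09524315  0.09524315] [-0.018, 0, 0.068] [ 0.13197284  0.33180283 -0.22085148  0.         -1.01814202 -1.97297875]
1 [-0.70066307  0.70066307 -0.09524315  0.09524315] [-0.045, 0, 0.05] [ 0.15379523  0.3050124  -0.31464208  0.         -0.95114184 -1.99480114]
-1 [-0.09524315  0.09524315  0.70066307 -0.70066307] [-0.12, 0, 0.2] [ 0.22919264  0.03346284 -0.23550836  0.         -1.30182513  1.07139411]
-1 [-0.09524315  0.09524315  0.70066307 -0.70066307] [-0.12, 0, 0.068] [ 0.22919264  0.14973365 -0.47055735  0.         -0.95050533  1.07139411]
-1 [-0.09524315  0.09524315  0.70066307 -0.70066307] [-0.018, 0, 0.068] [ 0.13197284  0.33180283 -0.22085148  0.         -1.01814202  1.16861391]
-1 [-0.09524315  0.09524315  0.70066307 -0.70066307] [-0.045, 0, 0.05] [ 0.15379523  0.3050124  -0.31464208  0.         -0.95114184  1.14679151]
```

View pics/fitb_top.png

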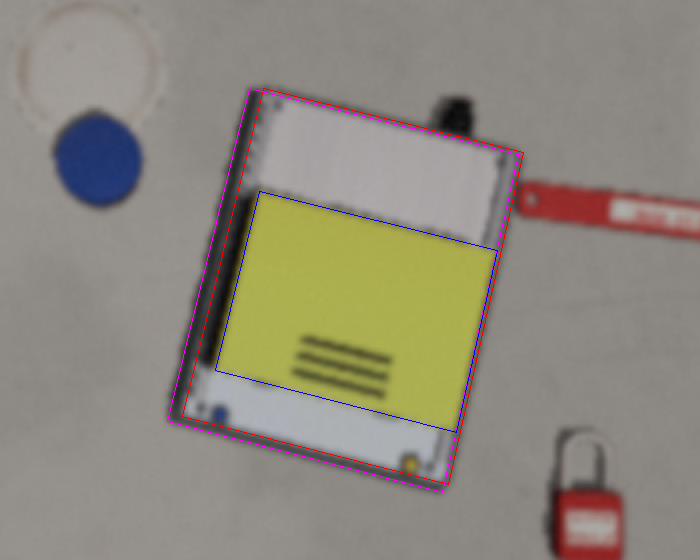

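View pics/fitb_scene.png

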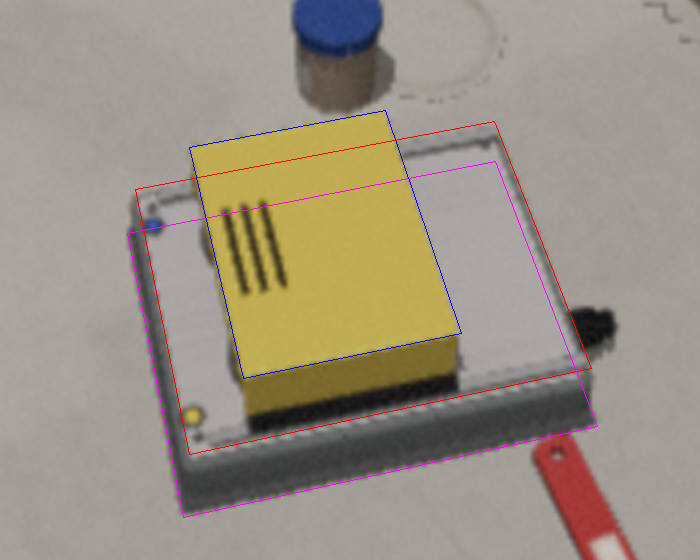

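The fit is good, with the guard about 5 mm open. I'll go to the pre-push pose with the fingers already at the pressing spacing.

```bash
cat >> h.py <<'E'
from scipy.spatial.transform import Rotation as Ro
def quat(t,sgn=-1):
    y=np.array([0,0,-1.]);z=sgn*np.array([-np.sin(t),np.cos(t),0]);x=np.cross(y,z)
    return Ro.from_matrix(np.c_[x,y,z]).as_quat()[[3,0,1,2]]
E
python3 - <<'E'
from h import *
from plant import bot
p=np.load("pose.npy");q=quat(p[2])
bot.move_gripper(.056)
bot.move_to(c2w(p,[-.125,0,.2])[0],q)
bot.move_straight(c2w(p,[-.125,0,.068])[0],q)
print(bot.read_time_s(),bot.read_tool_pos(),c2w(p,[-.125,0,.068]),bot.read_width(),bot.read_contact_force())
for n in("scene","wrist"):
    s=bot.snapshot(n);cv2.imwrite(f"pics/{n}2.png",s["color"][:,:,::-1])
E
```

```text
5.075 [ 0.42420514 -0.05715767  0.06872662] [[ 0.4235102  -0.05728565  0.068     ]] 0.05597954498477457 [-0.6221606   0.30010856  0.41775773]
```

View pics/scene2.png

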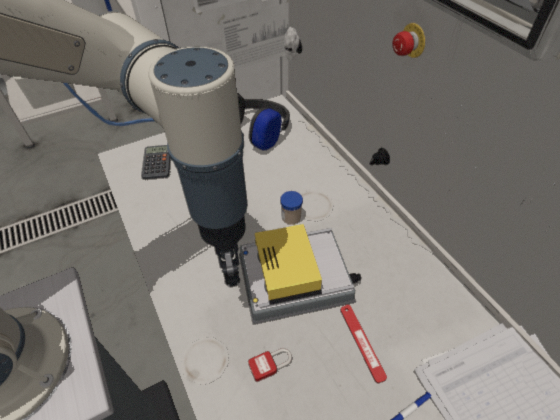

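View pics/wrist2.png

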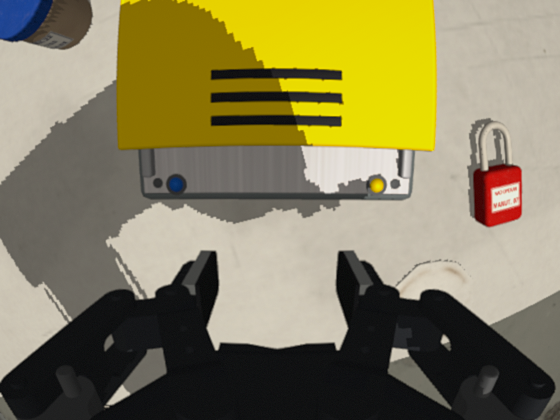

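The wrist view shows the fingers (inner edges at columns 217 and 337) centred on the console (screws at 157 and 395) and square to the guard edge. Now I'll push it back.

```bash
python3 - <<'E'
from h import *
from plant import bot
p=np.load("pose.npy");q=quat(p[2]);ex=np.array([np.cos(p[2]),np.sin(p[2]),0])
bot.move_straight(c2w(p,[-.085,0,.068])[0],q,feed=.08)
print(bot.read_contact_force()@ex)
bot.move_straight(c2w(p,[-.026,0,.068])[0],q,feed=.05)
print(bot.read_time_s(),bot.read_contact_force())
x=-.026
while x<-.008:
    x+=.002
    bot.move_straight(c2w(p,[x,0,.068])[0],q,feed=.03)
    f=bot.read_contact_force()@ex
    print(round(x,3),f.round(2),((bot.read_tool_pos()-c2w(p,[0,0,0])[0])@ex).round(4))
    if f<-8:break
bot.pause(.3)
print(bot.read_time_s())
s=bot.snapshot("wrist");cv2.imwrite("pics/wrist3.png",s["color"][:,:,::-1])
E
```

```text
-0.6746722209313509
7.1583 [-0.3157714   0.20550975  0.49774561]
-0.024 0.28 -0.0239
-0.022 -1.11 -0.0218
-0.02 -0.82 -0.0198
-0.018 -1.41 -0.0178
-0.016 -5.73 -0.0175
-0.014 -11.38 -0.0175
8.9583
```

View pics/wrist3.png

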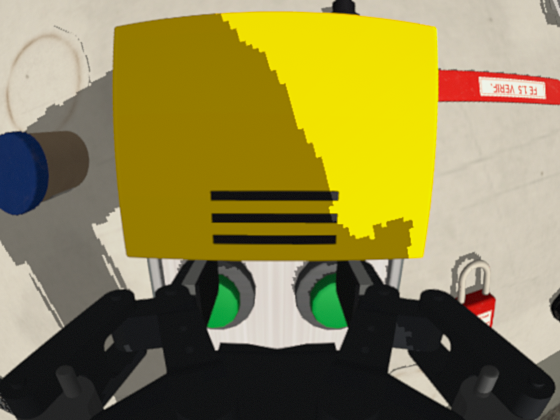

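Contact with the end stop came at TCP own x = -17.5 mm, against -18 expected. Both green buttons show symmetrically, at columns 225 and 328. Next I'll back off over the buttons and press with force feedback.

```bash
python3 - <<'E'
from h import *
from plant import bot
p=np.load("pose.npy");q=quat(p[2])
bot.move_straight(c2w(p,[-.045,0,.068])[0],q,feed=.06)
bot.pause(.1)
z=.068;f0=bot.read_contact_force()[2];print(f0)
while z>.036:
    z-=.002
    bot.move_straight(c2w(p,[-.045,0,z])[0],q,feed=.04)
    f=bot.read_contact_force()[2]-f0
    print(round(z,3),f.round(2),bot.read_tool_pos()[2].round(4),bot.read_wrist_torque().round(2))
    if f>22:break
print(bot.read_time_s(),bot.read_width())
bot.pause(.2);print(bot.read_contact_force(),bot.read_tool_pos())
s=bot.snapshot("wrist");cv2.imwrite("pics/wrist4.png",s["color"][:,:,::-1])
E
```

```text
0.6423324608427047
0.066 0.19 0.0657 [-0.05  0.04 -0.02]
0.064 -0.79 0.0638 [-0.01  0.04 -0.04]
0.062 -0.22 0.0618 [-0.02 -0.01 -0.02]
0.06 -0.21 0.0599 [ 0.04 -0.01 -0.04]
0.058 1.53 0.0583 [ 0.04 -0.03 -0.04]
0.056 3.63 0.0563 [ 0.07 -0.03 -0.  ]
0.054 4.64 0.0544 [0.09 0.17 0.03]
0.052 6.56 0.0526 [0.23 0.38 0.  ]
0.05 19.27 0.0522 [ 0.83  2.19 -0.08]
0.048 32.25 0.052 [ 1.69  4.3  -0.07]
12.275 0.055983396721115845
[-12.26964202   5.43034523  33.74629359] [ 0.5011497  -0.07871698  0.0520013 ]
```

View pics/wrist4.png

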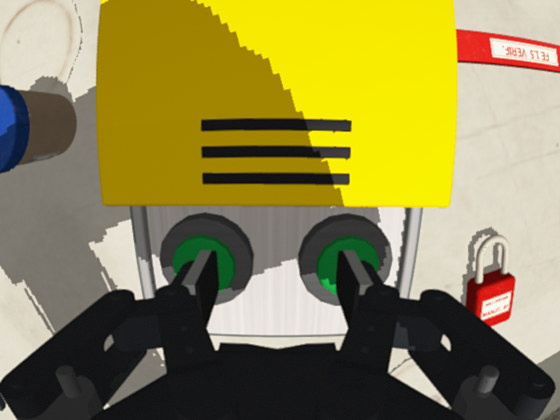

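Contact came at TCP z ≈ 58.3 mm and the hard stop at ≈ 52.2 mm. That is the full 6 mm of travel at about 8 N, the expected spring force for two buttons. Both caps look sunk and level in the picture. I'll hold, then release.

```bash
python3 - <<'E'
from h import *
from plant import bot
p=np.load("pose.npy");q=quat(p[2])
bot.pause(2.6)
print(bot.read_time_s(),bot.read_contact_force(),bot.read_tool_pos())
bot.move_straight(c2w(p,[-.045,0,.07])[0],q,feed=.06)
bot.move_straight(c2w(p,[-.06,0,.2])[0],q,feed=.12)
bot.pause(.4)
print(bot.read_time_s(),bot.read_contact_force())
for n in("top","wrist"):
    s=bot.snapshot(n);cv2.imwrite(f"pics/{n}5.png",s["color"][:,:,::-1])
E
```

```text
15.125 [-12.09900569   5.4057461   33.06163383] [ 0.50112189 -0.07875156  0.05199592]
17.2833 [-0.06442506 -0.27635732  0.03955876]
```

View pics/wrist5.png

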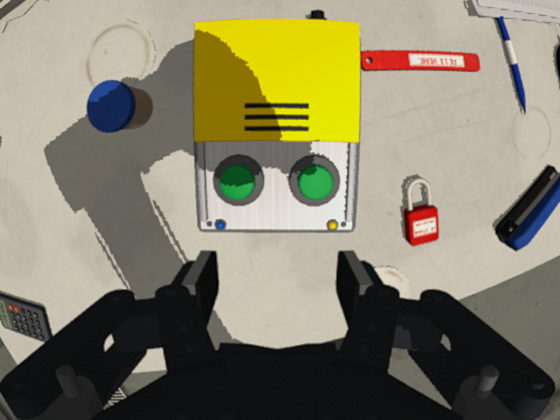

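The guard is open, with its front edge at row 140. Both buttons (238,181 and 315,181) are clear and up. The pot, padlock and wand are undisturbed and the tool is free, so I'm handing in.

```bash
python3 -c "
from plant import bot
bot.sign_off();print(bot.read_time_s())"
```

```text
the job is handed in; nothing more can be done
the job is handed in; nothing more can be done
```

The interlock reset is done and handed in at about 17.4 s of the 48 s allowed. `sign_off` gives no verdict, so the result rests on the checks below.

- **Guard:** I pushed it back to its stop with both fingertips. Contact came at 17.5 mm in front of the console centre, against 18 mm expected, and the push force rose to about 11 N. In the last wrist picture it stands open.
- **Buttons:** I pressed both together with the fingers set 56 mm apart. There was about 6 mm of travel at roughly 8 N, which fits both springs, then a hard stop. I held them there at about 33 N for around 2.8 s, then let them up.
- **At the end:** the tool was clear, with contact force near zero. In the picture both buttons are up. The pot, padlock and test stick look undisturbed, but I judged that by eye and did not re-measure their positions.

Two things did not match exactly. The console's top edge sits about 7 mm inside the given 206 x 166 mm outline, so I let the pose fit allow for that. While the buttons were held there was also a sideways force of about 13 N at the wrist, with no visible slip.

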